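# Kit a cover plate and gather the tote's parts in one corner

### The arm

A 7-joint arm with a two-finger parallel gripper is mounted at the origin on the work surface. World frame = base frame: x ahead of the robot, y to its left, z up, the work surface at z = 0. Lengths are in m, angles in rad, forces in N, time in s.
With the tool pointing down it reaches from about 0.4 to 0.85 m from the base axis. Payload 4.5 kg.
Tool frame: the origin (TCP) lies on the centre line of the jaws, within the pads' length; the fingertips stand 8 mm ahead of it and the grasp point (between the pads) lies 11 mm behind it; z points along the fingers, x is the direction in which the jaws open and shut, and the axes are right-handed (so a half turn about z gives the same grasp; the last joint's range is limited). The gripper opens to 88 mm and grips with 3 to 60 N. Pads are 18 mm wide; open, the fingers measure 123 mm over their backs; the gripper's body (75 mm by 187 mm) begins 45 mm behind the grasp point.
Start: joints at [-1.136, 0.689, -0.195, 1.565, 0.157, 0.902, -0.215], TCP at [0.244, 0.575, 0.247] pointing down, gripper open.
Joint ranges: [-3.01, 3.01], [-0.46, 2.08], [-1.47, 1.51], [0.13, 2.56], [-1, 4.14], [0.04, 2.09], [-2.66, 2.66]. Speed limits (rad/s): [2.57, 2.57, 3.14, 3.14, 3.14, 3.14, 3.14].

### API

Orientations are given as a unit quaternion [x, y, z, w].
In Python, from plant import r gives the robot as it stands.
- The arm moves only by the shell command python3 -m pendant 'ROWS' [FORCE]. ROWS is JSON, a list of rows, each a list of 3 entries, a list of its own where there are three numbers: the turn, a rotation vector about the tool's x, y, z in rad, then the shift along the tool's x, y, z in m, then the opening, from 0 (shut) to 1 (fully open). In form: [[[wx, wy, wz], [tx, ty, tz], claw], ...]. A call has 1 to 10 rows; each row is the pose to reach, as a shift and turn from the pose commanded when the call began, along the tool's axes at that moment; what a row does not reach only later rows make up. A row lasts 1/10 s, in which the tool goes at most 50 mm and 8.59 degrees, less where a joint would pass 70% of its speed; a pose out of reach is approached as far as the arm can. A call with a gripper value outside its range is refused whole. The fingers move at their own pace and stop on an object; FORCE is the grip in N (left out, the last holds). Time passes only in rows, so rows that repeat a pose let the fingers close. It gives the time, the measured TCP pose, the force and the opening at its end, in the units of the state.
- r.get_state(): the state, without advancing time (a new reading comes with each control period).
- r.snapshot(name): name is "side" or "top" or "wrist"; returns a dict with "image" (384x512x3 uint8, red, green, blue), "mtx" (3x3 intrinsics, pixels), "dist" ([k1, k2, p1, p2, k3] as OpenCV has them; the pictures are not rectified), "R" (3x3) and "t" (3): a world point X has camera coordinates R X + t; the wrist camera has in their place "T_tool_cam" (4x4, takes a point from camera to tool coordinates, whose origin is the TCP and whose axes are the tool frame's). Camera axes: x right, y down, z forward; pixel columns grow to the right and rows downward; lengths in m; the calibration is good to about 2 mm. A picture is of the moment at which its call begins: read the wrist's pose just before it. There is no depth.
- r.finish_job(): hands the job in, once; it reports no verdict.
The state is a dict: "clock": time; "q": joint angles; "qd": joint speeds; "joint_torque": joint torques, N m; "tool_pos": TCP position; "eef_rot": TCP orientation; "contact_force": force on the tool from outside, world axes, zero at the start; "moment": the same for the moment, N m; "opening": opening from 0.0 (shut) to 1.0 (fully open).
Only numpy, scipy, OpenCV 4.12 (cv2) and the standard library are available. Lean on these libraries where they do the work, as an engineer would, in place of code of your own. Each camera call takes 0.05 s, during which the arm holds its last target. There are 200 camera calls.

### The job

Take just the top cover plate off the stack and lay it (do not drop it) inside the white tote with the steel bushings. Then grip the lug on the tote's corner and raise it until the tote is tilted by about 30 degrees and the plate and all three bushings have slid into the corner opposite the lug, and finish while still holding the lug with the tote tilted and steady. Leave the other two plates on the stack, and do not disturb the jar, the grey box or the screwdriver.

Things in the scene. Friction and masses are not known exactly. Their poses are not given: they have to be found in the camera images.
- tote: Loose open tote of slippery white plastic, 190 (x) x 160 (y) x 60 mm high outside, walls and floor 4 mm, 0.3 to 0.5 kg. Origin: centre of its underside; z up. Lug on its (-x, -y) corner. The half x > 10 mm is empty at the start. When the lug is raised, it turns about the opposite bottom corner, which stays on the bench. Parts in it start to slide at 8 to 13 degrees of tilt and run well at 30.
- lug_center (a point): Centre of the lug, an upright white tab standing out from the tote's (-x, -y) corner in line with the diagonal: 12 mm thick across the diagonal (pinch it there from above), 46 mm along it (42 stick out), 26 mm high. It is 43 mm above the tote's underside, 143 mm from the tote's centre, towards tote yaw + 220.1 degrees. It may turn between the fingers as it is raised. Axes: the tote's.
- pivot_corner (a point): The tote's outer bottom corner opposite the lug, at (95, 80, 0) mm in the tote's frame, 267 mm level distance from the lug centre. It rests on the bench; the tote turns about it.
- inner_corner (a point): Where the inner floor meets the two walls in the corner opposite the lug, at (91, 76, 4) mm in the tote's frame: where the parts have to gather.
- plate1_center (a point): Centre of the top plate of the stack: aluminium, 50 (x) x 36 (y) x 8 (z) mm, 40 g, slippery, with one large and two small dark circles on top. Three equal plates lie one on another on a black block 90 x 70 x 14 mm fixed to the bench. At the start this centre is 34 mm above the bench, the plate's underside 30 mm: grip only its 8 mm of edge, with the very tips of the fingers.
- plate2_center (a point): Centre of the middle plate of the stack (same size), to stay there.
- plate3_center (a point): Centre of the lowest plate of the stack (same size), to stay there.
- bushing1_center (a point): Centre of loose steel bushing 1 in the tote: round, 22 mm across, 16 mm high, 35 g, standing on end on the tote's floor at the start.
- bushing2_center (a point): Centre of loose steel bushing 2 in the tote: round, 22 mm across, 16 mm high, 35 g, standing on end on the tote's floor at the start.
- bushing3_center (a point): Centre of loose steel bushing 3 in the tote: round, 22 mm across, 16 mm high, 35 g, standing on end on the tote's floor at the start.
- solvent: Bystander: green jar with a steel cap, 60 mm across, 90 mm high, loose on the bench. Origin: centre of its underside.
- gauge_box: Bystander: flat grey closed box 70 x 110 x 28 mm, loose on the bench. Origin: centre of its underside.
- driver: Bystander: screwdriver 160 mm long lying along its x axis on the bench, about 25 mm high. Origin: mid-length, underside.

How it is judged:
By the outcome, as a careful person would: the job done as asked, in the order asked, and still so for the second after the job is handed in, while the arm keeps its last pose, push and grip.
It also fails if it takes over 64 s, if anything falls off the work surface, if the arm or the gripper's body presses on something with over 40 N, if the wrist force passes 120 N, or if a joint passes its speed limit or range.

## Working session

There is one attempt and no reset: what is moved stays moved. The work goes in short steps, Python scripts to look and compute and a shell command to move; the robot and the scene stay as the last step left them, time stands still between calls to the robot, and variables do not carry over. Pictures are saved under pics/ and viewed, about 8 in all and at most 12, crops included, and the job is handed in when it is done.

```bash
mkdir -p pics; ls; python3 - <<'E'
from plant import r
import cv2,numpy as np
s=r.get_state();print({k:np.round(v,3).tolist() for k,v in s.items()})
a=r.snapshot("top");b=r.snapshot("side")
import pickle;pickle.dump((a,b),open('s0.pkl','wb'))
for n,d in(("top",a),("side",b)):
    cv2.imwrite(f"pics/{n}0.png",cv2.resize(d["image"][:,:,::-1],(768,576)))
    print(n,np.round(d["mtx"],1).tolist(),d["dist"],(-d["R"].T@d["t"]).round(3),np.round(d["R"],3).tolist())
E
```

```text
pics
{'clock': 0.0, 'q': [-1.136, 0.69, -0.195, 1.566, 0.157, 0.902, -0.215], 'qd': [0.001, 0.0, -0.001, 0.002, -0.0, -0.001, -0.0], 'joint_torque': [0.0, -52.754, -1.267, -15.343, -0.053, 0.007, 0.0], 'tool_pos': [0.244, 0.575, 0.246], 'eef_rot': [0.834, 0.552, -0.001, 0.001], 'contact_force': [1.083, 0.348, 0.663], 'moment': [0.02, 0.027, -0.005], 'opening': 0.998}
top [[408.4, 0.0, 250.7], [0.0, 408.4, 193.0], [0.0, 0.0, 1.0]] [0.01507417 0.         0.         0.         0.        ] [ 0.445 -0.01   1.528] [[-0.006, -1.0, 0.002], [-0.996, 0.006, -0.09], [0.09, -0.003, -0.996]]
side [[457.1, 0.0, 258.3], [0.0, 457.1, 191.6], [0.0, 0.0, 1.0]] [0.01248102 0.         0.         0.         0.        ] [ 0.174 -1.16   1.078] [[0.943, -0.333, -0.015], [-0.225, -0.604, -0.764], [0.246, 0.724, -0.645]]
```

View pics/top0.png

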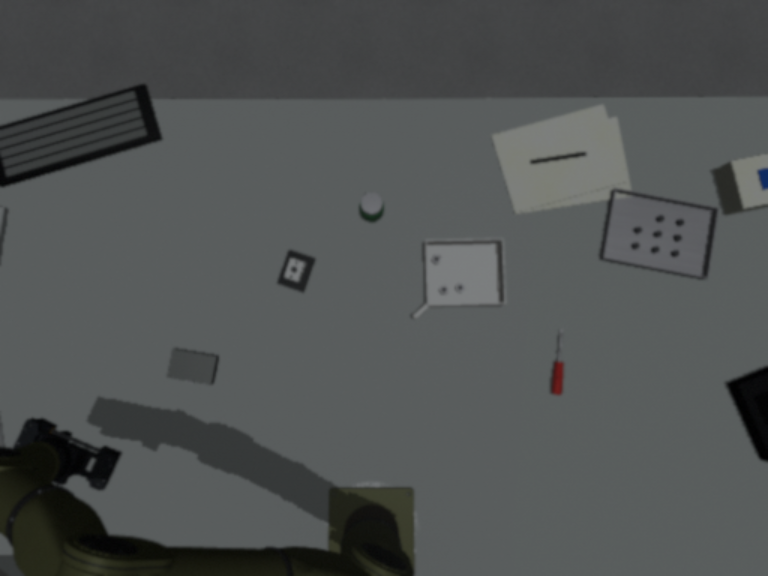

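View pics/side0.png

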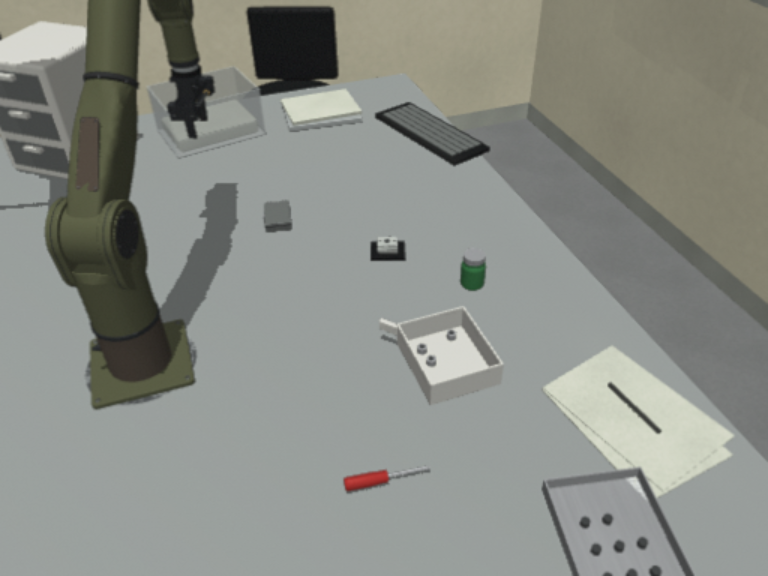

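The top view (768 px wide) shows the stack at (295,269), the tote at (463,272) with its lug at (420,311) and three bushings at (435,259), (443,290) and (459,287). The jar is at (371,207), the grey box at (193,366) and the driver at (558,363). The side view agrees.

```bash
cat > h.py <<'E'
import numpy as np,cv2,pickle
from plant import r
from scipy.spatial.transform import Rotation as Ro
def cam(d,s=None):
    if "R" in d: return np.array(d["R"]).T, -np.array(d["R"]).T@np.array(d["t"])
    T=np.array(d["T_tool_cam"]);Rt=Ro.from_quat(s["eef_rot"]).as_matrix()
    return Rt@T[:3,:3], Rt@T[:3,3]+np.array(s["tool_pos"])
def ray(d,uv,z,s=None):
    Rm,c=cam(d,s)
    p=cv2.undistortPoints(np.array(uv,float).reshape(-1,1,2),np.array(d["mtx"]),np.array(d["dist"])).reshape(-1,2)
    v=np.c_[p,np.ones(len(p))]@Rm.T
    return c+v*((z-c[2])/v[:,2])[:,None]
def proj(d,X,s=None):
    Rm,c=cam(d,s);X=np.array(X,float).reshape(-1,3)
    rv=cv2.Rodrigues(Rm.T)[0]
    return cv2.projectPoints(X,rv,-Rm.T@c,np.array(d["mtx"]),np.array(d["dist"]))[0].reshape(-1,2)
def fix(s=None):  # tool yaw (direction of tool x) and state
    s=s or r.get_state();R=Ro.from_quat(s["eef_rot"]).as_matrix()
    return s,R
def go(target,yaw=None,tilt=None):
    "print shift & turn in tool axes to reach a world point (tool down), tool-x along yaw (mod 180)"
    s,R=fix();p=np.array(s["tool_pos"]);sh=R.T@(np.array(target)-p)
    out=[]
    if yaw is not None:
        for k in(0,180):
            a=np.deg2rad(yaw+k);x=np.array([np.cos(a),np.sin(a),0]);z=np.array([0,0,-1.]);Rd=np.c_[x,np.cross(z,x),z]
            out.append(Ro.from_matrix(R.T@Rd).as_rotvec().round(3).tolist())
    print("shift",sh.round(4).tolist(),"turn opts",out,"q7",round(s["q"][6],2))
def shot(n,file=None,scale=1.5,crop=None):
    s=r.get_state();d=r.snapshot(n)
    if file:
        im=d["image"][:,:,::-1]
        if crop: im=im[crop[1]:crop[3],crop[0]:crop[2]]
        cv2.imwrite("pics/"+file,cv2.resize(im,None,fx=scale,fy=scale,interpolation=cv2.INTER_CUBIC))
    return s,d
E
python3 - <<'E'
from h import *
a,b=pickle.load(open('s0.pkl','rb'))
print("T_tool_cam",np.round(r.snapshot("wrist")["T_tool_cam"],3).tolist())
im=a["image"].astype(int);g=im.mean(2);sat=im.max(2)-im.min(2)
def comp(m,box):
    q=np.zeros(g.shape,np.uint8);x0,y0,x1,y1=box;q[y0:y1,x0:x1]=m[y0:y1,x0:x1]
    c=max(cv2.findContours(q,cv2.RETR_EXTERNAL,cv2.CHAIN_APPROX_NONE)[0],key=cv2.contourArea);return c
for n,m,box,z in(("plate",g>120,(183,165,212,197),.038),("block",g<70,(180,160,215,200),.014)):
    c=comp(m,box);P=ray(a,c.reshape(-1,2),z)[:,:2].astype(np.float32);print(n,len(c),cv2.minAreaRect(P))
for n,uv,z in(("jar",(371,200),.09),("box",(193,366),.014),("drv tip",(560,332),.005),("drv end",(558,394),.012),("rimTL",(422,241),.06),("rimTR",(503,240),.06),("rimBR",(504,306),.06),("rimBL",(425,306),.06),("lugend",(414,316),.056),("b1",(435,259),.016),("b2",(443,290),.016),("b3",(459,287),.016)):
    print(n,ray(a,[np.array(uv)/1.5],z)[0].round(3))
E
```

```text
T_tool_cam [[1.0, 0.0, -0.0, 0.0], [-0.0, 0.964, 0.264, -0.069], [0.0, -0.264, 0.964, -0.139], [0.0, 0.0, 0.0, 1.0]]
plate 7 ((0.6162905097007751, 0.1829141527414322), (0.004945587832480669, 0.013106604106724262), 63.78813934326172)
block 77 ((0.6316531896591187, 0.18602189421653748), (0.07323754578828812, 0.091078981757164), 71.13484954833984)
jar [ 0.79  -0.003  0.09 ]
box [0.397 0.435 0.014]
drv tip [ 0.475 -0.469  0.005]
drv end [ 0.324 -0.457  0.012]
rimTL [ 0.695 -0.126  0.06 ]
rimTR [ 0.697 -0.322  0.06 ]
rimBR [ 0.537 -0.321  0.06 ]
rimBL [ 0.538 -0.131  0.06 ]
lugend [ 0.514 -0.105  0.056]
b1 [ 0.658 -0.161  0.016]
b2 [ 0.58  -0.18   0.016]
b3 [ 0.587 -0.22   0.016]
```

```bash
python3 - <<'E'
from h import *
s,R=fix();print("tool x yaw",np.rad2deg(np.arctan2(R[1,0],R[0,0])))
go((.632,.186,.17),71); go((.632,.186,.17),-19)
E
```

```text
tool x yaw 67.03731578960105
shift [-0.2066, 0.5093, 0.0764] turn opts [[0.0, 0.001, -0.069], [0.002, -0.0, 3.072]] q7 -0.22
shift [-0.2066, 0.5093, 0.0764] turn opts [[0.001, 0.001, 1.502], [-0.001, 0.001, -1.64]] q7 -0.22
```

```bash
python3 -m pendant '[[[0,0,-0.02],[-0.04,0.1,0.015],1],[[0,0,-0.04],[-0.08,0.2,0.03],1],[[0,0,-0.05],[-0.12,0.3,0.045],1],[[0,0,-0.06],[-0.16,0.4,0.06],1],[[0,0,-0.069],[-0.2066,0.5093,0.076],1],[[0,0,-0.069],[-0.2066,0.5093,0.076],1],[[0,0,-0.069],[-0.2066,0.5093,0.076],1],[[0,0,-0.069],[-0.2066,0.5093,0.076],1],[[0,0,-0.069],[-0.2066,0.5093,0.076],1],[[0,0,-0.069],[-0.2066,0.5093,0.076],1]]'; python3 - <<'E'
from h import *
go((.632,.186,.17),71)
E
```

```text
clock: 1.15
tool_pos: [0.595, 0.2234, 0.1777]
eef_rot: [0.814, 0.581, -0.0, -0.0]
contact_force: [0.5, 0.8, -0.2]
opening: 1.006
shift [-0.0233, 0.0472, 0.0077] turn opts [[-0.0, 0.0, -0.0], [0.0, 0.001, 3.141]] q7 0.57
```

```bash
python3 -m pendant '[[[0,0,0],[0,0,0],1]]' >/dev/null; python3 - <<'E'
from h import *
go((.632,.186,.17),71)
s=r.get_state();print(np.abs(s["qd"]).max(),s["tool_pos"])
E
```

```text
shift [-0.0161, 0.0405, 0.0068] turn opts [[0.005, 0.006, -0.013], [0.009, -0.007, 3.128]] q7 0.57
0.09136898294496239 [0.59928127 0.21492487 0.17651218]
```

```bash
python3 -m pendant '[[[0,0,0],[-0.016,0.04,0.006],1],[[0,0,0],[-0.016,0.04,0.006],1],[[0,0,0],[-0.016,0.04,0.006],1],[[0,0,0],[-0.016,0.04,0.006],1],[[0,0,0],[-0.016,0.04,0.006],1]]'; python3 - <<'E'
from h import *
s,d=shot("wrist","w1.png")
pickle.dump((s,d),open('w1.pkl','wb'))
print(np.round(s["tool_pos"],4),np.abs(s["qd"]).max())
E
```

```text
clock: 1.75
tool_pos: [0.6256, 0.1985, 0.1724]
eef_rot: [0.814, 0.582, 0.0, -0.001]
contact_force: [0.8, -0.7, -0.1]
opening: 0.999
[0.6256 0.1985 0.1724] 0.00346219562116921
```

View pics/w1.png

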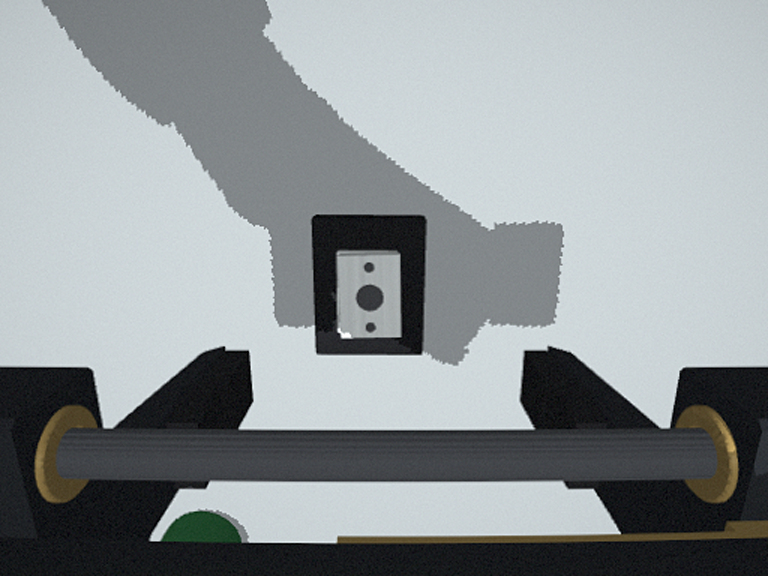

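The plate shows at (369,296), with its small circles at (369,267) and (370,327). It is nearly aligned with the tool, and its narrow side runs along tool x.

```bash
python3 - <<'E'
from h import *
s,d=pickle.load(open('w1.pkl','rb'))
im=d["image"].astype(int);g=im.mean(2)
q=np.zeros(g.shape,np.uint8);x0,y0,x1,y1=212,150,278,232
q[y0:y1,x0:x1]=(g>105)[y0:y1,x0:x1]
c=max(cv2.findContours(q,cv2.RETR_EXTERNAL,cv2.CHAIN_APPROX_NONE)[0],key=cv2.contourArea)
P=ray(d,c.reshape(-1,2),.038,s)[:,:2].astype(np.float32);print(cv2.minAreaRect(P),cv2.boundingRect(c))
cs=[]
q2=((g<105).astype(np.uint8))
n,l,st,ce=cv2.connectedComponentsWithStats(q2[165:228,226:266])
for i in range(1,n):
    if 8<st[i,4]<600: print(st[i],ray(d,[ce[i]+[226,165]],.038,s)[0].round(4))
# block
q3=np.zeros(g.shape,np.uint8);q3[135:242,200:290]=(g<50)[135:242,200:290]
c=max(cv2.findContours(q3,cv2.RETR_EXTERNAL,cv2.CHAIN_APPROX_NONE)[0],key=cv2.contourArea)
print(cv2.minAreaRect(ray(d,c.reshape(-1,2),.014,s)[:,:2].astype(np.float32)))
E
```

```text
((0.6290711164474487, 0.1867542564868927), (0.036425694823265076, 0.05233578383922577), 71.14897155761719) (224, 167, 43, 59)
[ 0  0 40  4 88] [0.6038 0.1973 0.038 ]
[17 10  6  7 35] [0.6133 0.1926 0.038 ]
[ 11  25  19  17 247] [0.6305 0.1871 0.038 ]
[18 50  6  7 33] [0.6475 0.1814 0.038 ]
[  0  57  40   6 114] [0.6549 0.1785 0.038 ]
((0.6297658681869507, 0.18583983182907104), (0.06890559196472168, 0.08956961333751678), 70.77499389648438)
```

```bash
python3 - <<'E'
from h import *
go((.6304,.187,.0400),71.7)
E
```

```text
shift [-0.0093, 0.0082, 0.1324] turn opts [[-0.001, -0.001, -0.01], [-0.001, 0.001, 3.131]] q7 0.63
```

```bash
python3 -m pendant '[[[0,0,-0.01],[-0.0093,0.0082,0.03],0.75],[[0,0,-0.01],[-0.0093,0.0082,0.06],0.65],[[0,0,-0.01],[-0.0093,0.0082,0.08],0.65],[[0,0,-0.01],[-0.0093,0.0082,0.095],0.65],[[0,0,-0.01],[-0.0093,0.0082,0.105],0.65],[[0,0,-0.01],[-0.0093,0.0082,0.112],0.65],[[0,0,-0.01],[-0.0093,0.0082,0.112],0.65],[[0,0,-0.01],[-0.0093,0.0082,0.112],0.65],[[0,0,-0.01],[-0.0093,0.0082,0.112],0.65]]'; python3 - <<'E'
from h import *
go((.6304,.187,.0400),71.7)
s,d=shot("wrist","w2.png",2.5,(130,150,370,340))
E
```

```text
clock: 2.7
tool_pos: [0.6319, 0.1858, 0.0611]
eef_rot: [0.811, 0.585, 0.001, 0.0]
contact_force: [0.4, -0.2, -0.4]
opening: 0.651
shift [0.0007, -0.0018, 0.0211] turn opts [[0.001, -0.001, -0.002], [-0.002, -0.002, 3.139]] q7 0.62
```

View pics/w2.png

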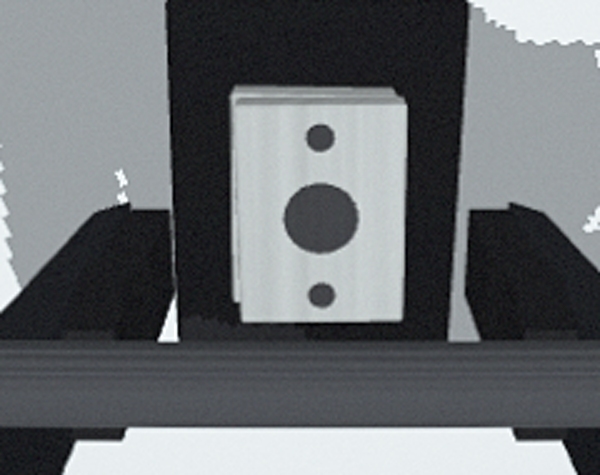

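The plate sits centred between the fingers: large circle at crop (321,218), finger edges at x=171 and 468. The lower plates show a couple of mm out to the left and top.

```bash
python3 -m pendant '[[[0,0,-0.002],[0.0005,-0.0015,0.008],0.65],[[0,0,-0.002],[0.0005,-0.0015,0.014],0.65],[[0,0,-0.002],[0.0005,-0.0015,0.018],0.65],[[0,0,-0.002],[0.0005,-0.0015,0.0205],0.65],[[0,0,-0.002],[0.0005,-0.0015,0.021],0.65],[[0,0,-0.002],[0.0005,-0.0015,0.021],0.65],[[0,0,-0.002],[0.0005,-0.0015,0.021],0.65]]' 12; python3 - <<'E'
from h import *
go((.6304,.187,.0400),71.7)
E
```

```text
clock: 3.45
tool_pos: [0.6301, 0.1865, 0.0394]
eef_rot: [0.811, 0.585, 0.0, 0.0]
contact_force: [-0.2, -0.0, -0.2]
opening: 0.649
shift [0.0005, 0.0001, -0.0006] turn opts [[0.0, -0.0, -0.0], [-0.0, -0.0, 3.141]] q7 0.61
```

```bash
python3 -m pendant '[[[0,0,0],[0,0,-0.0005],0.5],[[0,0,0],[0,0,-0.0005],0.42],[[0,0,0],[0,0,-0.0005],0.38],[[0,0,0],[0,0,-0.0005],0.3],[[0,0,0],[0,0,-0.0005],0.3],[[0,0,0],[0,0,-0.0005],0.3],[[0,0,0],[0,0,-0.0005],0.3]]' 15;  python3 -m pendant '[[[0,0,0],[0,0,-0.003],0.3],[[0,0,0],[0,0,-0.006],0.3],[[0,0,0],[0,0,-0.01],0.3],[[0,0,0],[0,0,-0.02],0.3],[[0,0,0],[0,0,-0.04],0.3],[[0,0,0],[0,0,-0.06],0.3],[[0,0,0],[0,0,-0.08],0.3],[[0,0,0],[0,0,-0.1],0.3],[[0,0,0],[0,0,-0.1],0.3],[[0,0,0],[0,0,-0.1],0.3]]'
python3 - <<'E'
from h import *
s,d=shot("wrist","w3.png",1.5,(0,60,512,384))
go((.617,-.274,.14),180)
E
```

```text
clock: 4.15
tool_pos: [0.6301, 0.1865, 0.0399]
eef_rot: [0.811, 0.585, 0.0, 0.0]
contact_force: [-0.4, -0.3, 2.4]
opening: 0.407
clock: 5.15
tool_pos: [0.63, 0.1864, 0.1401]
eef_rot: [0.811, 0.585, 0.0, 0.0]
contact_force: [0.2, -0.6, 0.2]
opening: 0.401
shift [-0.4408, 0.1328, -0.0006] turn opts [[-0.001, -0.0, -1.89], [-0.0, 0.001, 1.251]] q7 0.65
```

View pics/w3.png

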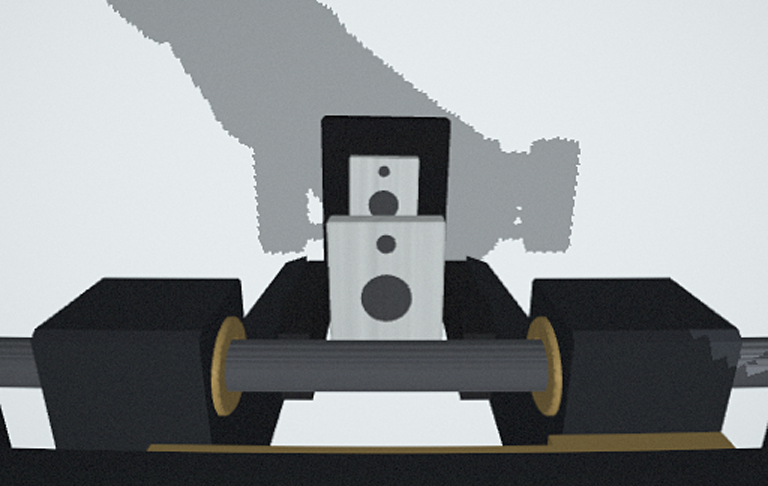

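The lift went cleanly: one plate is held (opening 35 mm) and the other plates are still on the block. Next I swing over to the tote.

```bash
python3 -m pendant '[[[0,0,0.08],[-0.03,0.01,-0.01],0.3],[[0,0,0.2],[-0.07,0.02,-0.03],0.3],[[0,0,0.33],[-0.11,0.033,-0.05],0.3],[[0,0,0.46],[-0.15,0.045,-0.06],0.3],[[0,0,0.59],[-0.19,0.057,-0.06],0.3],[[0,0,0.72],[-0.23,0.07,-0.06],0.3],[[0,0,0.85],[-0.27,0.082,-0.06],0.3],[[0,0,0.98],[-0.31,0.095,-0.06],0.3],[[0,0,1.1],[-0.35,0.107,-0.06],0.3],[[0,0,1.2],[-0.39,0.118,-0.06],0.3]]'
python3 - <<'E'
from h import *
go((.617,-.274,.20),0)
E
```

```text
clock: 6.2
tool_pos: [0.6185, -0.2223, 0.1982]
eef_rot: [1.0, 0.023, -0.001, -0.0]
contact_force: [0.9, 0.3, -1.0]
opening: 0.404
shift [-0.0039, 0.0516, -0.0019] turn opts [[-0.001, 0.002, 0.047], [-0.004, -0.001, -3.095]] q7 0.32
```

```bash
python3 -m pendant '[[[0,0,0.02],[0,0.015,0],0.3],[[0,0,0.047],[-0.002,0.032,-0.002],0.3],[[0,0,0.047],[-0.003,0.045,-0.002],0.3],[[0,0,0.047],[-0.003,0.047,-0.002],0.3],[[0,0,0.047],[-0.003,0.047,-0.002],0.3],[[0,0,0.047],[-0.003,0.047,-0.002],0.3],[[0,0,0.047],[-0.003,0.047,-0.002],0.3]]'
python3 - <<'E'
from h import *
s,d=shot("wrist","w4.png",1.5);pickle.dump((s,d),open('w4.pkl','wb'));print(s["tool_pos"])
E
```

```text
clock: 6.9
tool_pos: [0.6192, -0.2663, 0.2017]
eef_rot: [1.0, 0.003, 0.0, -0.001]
contact_force: [0.1, -0.1, 0.0]
opening: 0.404
[ 0.6191778  -0.26632219  0.20170516]
```

View pics/w4.png

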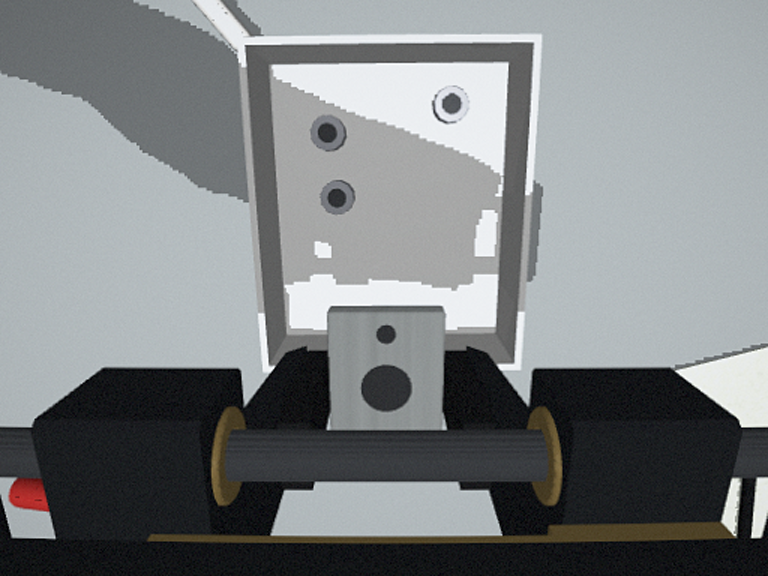

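The tote's outer rim corners are at (243,38), (541,34), (519,369) and (265,371). The bushings are at (328,132), (337,197) and (451,104), and the plate is still held square.

```bash
python3 - <<'E'
from h import *
s,d=pickle.load(open('w4.pkl','rb'))
C=ray(d,np.array([(243,38),(541,34),(519,369),(265,371)])/1.5,.06,s)[:,:2];print(C.round(4))
print("sides",[round(float(np.linalg.norm(C[i]-C[(i+1)%4])),4) for i in range(4)])
# C0=lug corner(-x,-y), C1=(-x,+y), C2=(+x,+y), C3=(+x,-y)
ex=(C[2]-C[1]+C[3]-C[0]);yaw=np.arctan2(ex[1],ex[0]);ey=C[1]-C[0]+C[2]-C[3]
c=C.mean(0);print("yaw",np.rad2deg(yaw),np.rad2deg(np.arctan2(ey[1],ey[0]))-90,"c",c)
R2=np.array([[np.cos(yaw),-np.sin(yaw)],[np.sin(yaw),np.cos(yaw)]])
for n,p in(("place",(50,0)),("pivot",(95,80)),("inner",(91,76))): print(n,c+R2@np.array(p)/1e3)
a=yaw+np.deg2rad(220.1);print("lug",c+.143*np.array([np.cos(a),np.sin(a)]),"diag dir",np.rad2deg(a))
B=ray(d,np.array([(328,132),(337,197),(451,104)])/1.5,.016,s)[:,:2];print("bush in tote mm",((B-c)@R2*1e3).round(0))
p=c+R2@np.array([.05,0]);go((*p,.08),np.rad2deg(yaw)+90)
E
```

```text
[[ 0.5421 -0.1359]
 [ 0.6989 -0.1329]
 [ 0.7015 -0.3232]
 [ 0.5431 -0.3257]]
sides [0.1568, 0.1903, 0.1584, 0.1898]
yaw -89.44455401884004 -89.01206086647451 c [ 0.62140578 -0.22942734]
place [ 0.62189049 -0.27942499]
pivot [ 0.70232297 -0.32364733]
inner [ 0.69828438 -0.3196863 ]
lug [ 0.52824004 -0.12094165] diag dir 130.65544598115994
bush in tote mm [[-49. -40.]
 [ -8. -35.]
 [-65.  37.]]
shift [0.0027, 0.0129, 0.1217] turn opts [[-0.001, -0.0, -0.004], [-0.0, 0.001, 3.138]] q7 0.35
```

```bash
python3 -m pendant '[[[0,0,-0.004],[0.0027,0.013,0.03],0.3],[[0,0,-0.004],[0.0027,0.013,0.065],0.3],[[0,0,-0.004],[0.0027,0.013,0.1],0.3],[[0,0,-0.004],[0.0027,0.013,0.13],0.3],[[0,0,-0.004],[0.0027,0.013,0.15],0.3],[[0,0,-0.004],[0.0027,0.013,0.165],0.3],[[0,0,-0.004],[0.0027,0.013,0.172],0.3],[[0,0,-0.004],[0.0027,0.013,0.176],0.3],[[0,0,-0.004],[0.0027,0.013,0.178],0.3],[[0,0,-0.004],[0.0027,0.013,0.178],0.3]]'
python3 -m pendant '[[[0,0,0],[0,0,0],0.3],[[0,0,0],[0,0,0],0.3]]'; python3 - <<'E'
from h import *
go((.6219,-.279,.0145),.55)
E
```

```text
clock: 7.95
tool_pos: [0.6221, -0.2811, 0.0244]
eef_rot: [1.0, 0.004, 0.001, 0.0]
contact_force: [0.2, -0.1, -0.1]
opening: 0.405
clock: 8.15
tool_pos: [0.6219, -0.2811, 0.0244]
eef_rot: [1.0, 0.004, 0.001, 0.0]
contact_force: [-0.2, -0.7, 0.6]
opening: 0.406
shift [-0.0, -0.0021, 0.0099] turn opts [[0.0, -0.001, -0.002], [-0.002, -0.001, 3.14]] q7 0.36
```

```bash
python3 -m pendant '[[[0,0,0],[0,0,0.004],0.3],[[0,0,0],[0,0,0.007],0.3],[[0,0,0],[0,0,0.009],0.3],[[0,0,0],[0,0,0.0095],0.3],[[0,0,0],[0,0,0.0095],0.3],[[0,0,0],[0,0,0.0095],0.3]]'
python3 -m pendant '[[[0,0,0],[0,0,0.0005],0.3],[[0,0,0],[0,0,0.0005],0.3],[[0,0,0],[0,0,0.0005],0.3]]'
```

```text
clock: 8.75
tool_pos: [0.6215, -0.281, 0.0141]
eef_rot: [1.0, 0.004, -0.0, -0.0]
contact_force: [-0.9, 0.2, -0.6]
opening: 0.404
clock: 9.05
tool_pos: [0.6217, -0.281, 0.0139]
eef_rot: [1.0, 0.004, 0.0, 0.0]
contact_force: [-0.1, 1.2, 1.8]
opening: 0.399
```

```bash
python3 -m pendant '[[[0,0,0],[0,0,0.0005],0.3],[[0,0,0],[0,0,0.0005],0.3],[[0,0,0],[0,0,0.0005],0.3]]'

```

```text
clock: 9.35
tool_pos: [0.6219, -0.2811, 0.0138]
eef_rot: [1.0, 0.004, 0.0, 0.0]
contact_force: [-1.7, 1.0, 5.0]
opening: 0.404
```

Contact is firm (5 N), so I release slowly and then rise.

```bash
python3 -m pendant '[[[0,0,0],[0,0,0],0.42],[[0,0,0],[0,0,0],0.45],[[0,0,0],[0,0,0],0.5],[[0,0,0],[0,0,0],0.55],[[0,0,0],[0,0,0],0.6],[[0,0,0],[0,0,0],0.6],[[0,0,0],[0,0,-0.005],0.6],[[0,0,0],[0,0,-0.015],0.6]]'
python3 -m pendant '[[[0,0,0],[0,0,-0.015],0.6],[[0,0,0],[0,0,-0.035],0.6],[[0,0,0],[0,-0.0,-0.06],0.6],[[0,0,0],[0,-0.0,-0.09],0.6],[[0,0,0],[0,-0.0,-0.12],0.6],[[0,0,0],[0,0,-0.15],0.6],[[0,0,0],[0,0,-0.15],0.6],[[0,0,0],[0,0,-0.15],0.6],[[0,0,0],[0,0,-0.15],0.6]]'; python3 - <<'E'
from h import *
go((.528,-.121,.17),40.6); go((.47,-.051,.17),40.6)
E
```

```text
clock: 10.15
tool_pos: [0.621, -0.2807, 0.028]
eef_rot: [1.0, 0.004, -0.001, -0.0]
contact_force: [-0.6, 0.3, -0.2]
opening: 0.601
clock: 11.05
tool_pos: [0.6208, -0.2806, 0.1777]
eef_rot: [1.0, 0.004, -0.001, -0.0]
contact_force: [0.5, 0.5, 0.3]
opening: 0.602
shift [-0.0915, -0.1604, 0.008] turn opts [[-0.001, 0.001, -0.7], [0.001, 0.001, 2.441]] q7 0.37
shift [-0.1489, -0.2308, 0.0081] turn opts [[-0.001, 0.001, -0.7], [0.001, 0.001, 2.441]] q7 0.37
```

```bash
python3 -m pendant '[[[0,0,-0.08],[-0.01,-0.018,0],0.6],[[0,0,-0.2],[-0.026,-0.046,0.002],0.6],[[0,0,-0.32],[-0.042,-0.074,0.005],0.6],[[0,0,-0.44],[-0.057,-0.1,0.005],0.6],[[0,0,-0.56],[-0.073,-0.128,0.005],0.6],[[0,0,-0.65],[-0.085,-0.149,0.005],0.6],[[0,0,-0.7],[-0.0915,-0.16,0.005],0.6],[[0,0,-0.7],[-0.0915,-0.16,0.005],0.6],[[0,0,-0.7],[-0.0915,-0.16,0.005],0.6],[[0,0,-0.7],[-0.0915,-0.16,0.005],0.6]]'
python3 - <<'E'
from h import *
s,d=shot("wrist","w5.png",1.5);pickle.dump((s,d),open('w5.pkl','wb'));print(s["tool_pos"])
E
```

```text
clock: 12.05
tool_pos: [0.5294, -0.1233, 0.173]
eef_rot: [0.939, 0.345, 0.0, 0.001]
contact_force: [0.1, 0.5, -0.3]
opening: 0.598
[ 0.52941861 -0.12330847  0.1729948 ]
```

View pics/w5.png

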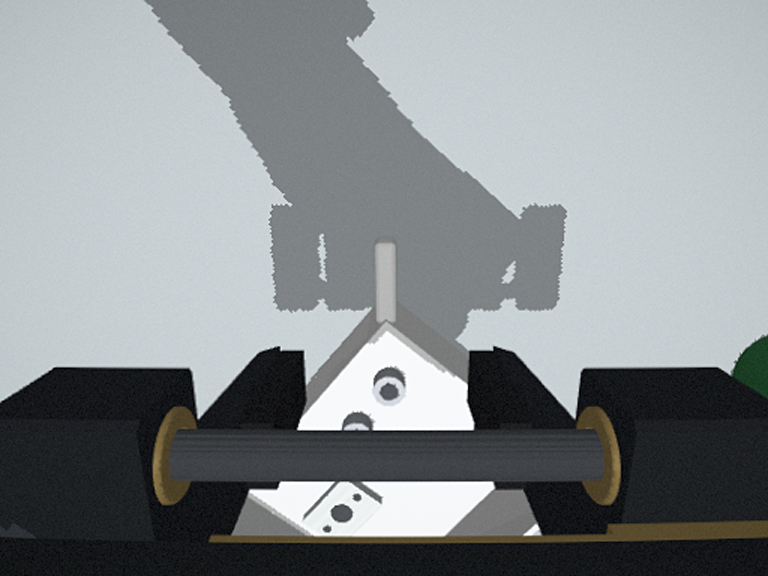

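The lug lies along the image column from (385,243) to (386,321), aligned with the tool. The plate lies flat in the tote at (342,513).

```bash
python3 - <<'E'
from h import *
s,d=pickle.load(open('w5.pkl','rb'))
P=ray(d,np.array([(385,242),(386,321),(375,285),(396,285)])/1.5,.056,s);print(P.round(4))
u=P[0]-P[1];print("len",np.linalg.norm(u),"dir",np.rad2deg(np.arctan2(u[1],u[0])),"w",np.linalg.norm(P[2]-P[3]))
u/=np.linalg.norm(u);c=P[0]-u*.023;print("centre",c)
go((*c[:2],.05),np.rad2deg(np.arctan2(u[1],u[0]))-90)
E
```

```text
[[ 0.5116 -0.1036  0.056 ]
 [ 0.5405 -0.1367  0.056 ]
 [ 0.5227 -0.1249  0.056 ]
 [ 0.5313 -0.1176  0.056 ]]
len 0.043901391461251944 dir 131.1006462666716 w 0.011336456532742598
centre [ 0.52675806 -0.12092049  0.056     ]
shift [-0.0005, -0.0036, 0.123] turn opts [[0.001, 0.0, -0.012], [0.0, -0.002, 3.129]] q7 0.66
```

```bash
python3 -m pendant '[[[0,0,-0.008],[-0.0005,-0.0036,0.03],0.6],[[0,0,-0.008],[-0.0005,-0.0036,0.06],0.6],[[0,0,-0.008],[-0.0005,-0.0036,0.085],0.5],[[0,0,-0.008],[-0.0005,-0.0036,0.105],0.5],[[0,0,-0.008],[-0.0005,-0.0036,0.12],0.5],[[0,0,-0.008],[-0.0005,-0.0036,0.13],0.5],[[0,0,-0.008],[-0.0005,-0.0036,0.136],0.5],[[0,0,-0.008],[-0.0005,-0.0036,0.138],0.5],[[0,0,-0.008],[-0.0005,-0.0036,0.139],0.5],[[0,0,-0.008],[-0.0005,-0.0036,0.139],0.5]]'
python3 - <<'E'
from h import *
go((.5275,-.121,.034),40.9)
E
```

```text
clock: 13.1
tool_pos: [0.5264, -0.1194, 0.0346]
eef_rot: [0.937, 0.35, 0.0, 0.0]
contact_force: [0.1, -0.6, 0.5]
opening: 0.502
shift [-0.0002, 0.0019, 0.0006] turn opts [[0.001, -0.001, 0.002], [0.001, 0.001, -3.14]] q7 0.61
```

```bash
python3 -m pendant '[[[0,0,0],[0,0,0],0.4],[[0,0,0],[0,0,0],0.3],[[0,0,0],[0,0,0],0.25],[[0,0,0],[0,0,0],0.2],[[0,0,0],[0,0,0],0.15],[[0,0,0],[0,0,0],0.1],[[0,0,0],[0,0,0],0.05],[[0,0,0],[0,0,0],0.05],[[0,0,0],[0,0,0],0.05],[[0,0,0],[0,0,0],0.05]]' 40
python3 - <<'E'
import numpy as np
r=.267;h=.034
for dg in range(1,11):
    t=np.deg2rad(dg);print(round(t,3),round(r*(1-np.cos(t))+h*np.sin(t),4),round(-r*np.sin(t)+h*(1-np.cos(t)),4))
E
```

```text
clock: 14.1
tool_pos: [0.526, -0.1193, 0.0342]
eef_rot: [0.937, 0.35, -0.0, -0.0]
contact_force: [0.7, 0.3, 0.2]
opening: 0.132
0.017 0.0006 -0.0047
0.035 0.0013 -0.0093
0.052 0.0021 -0.0139
0.07 0.003 -0.0185
0.087 0.004 -0.0231
0.105 0.005 -0.0277
0.122 0.0061 -0.0323
0.14 0.0073 -0.0368
0.157 0.0086 -0.0413
0.175 0.01 -0.0458
```

```bash
python3 -m pendant '[[[0.017,0,0],[0,0.0006,-0.0047],0.05],[[0.035,0,0],[0,0.0013,-0.0093],0.05],[[0.052,0,0],[0,0.0021,-0.0139],0.05],[[0.07,0,0],[0,0.003,-0.0185],0.05],[[0.087,0,0],[0,0.004,-0.0231],0.05],[[0.105,0,0],[0,0.005,-0.0277],0.05],[[0.122,0,0],[0,0.0061,-0.0323],0.05],[[0.14,0,0],[0,0.0073,-0.0368],0.05],[[0.157,0,0],[0,0.0086,-0.0413],0.05],[[0.175,0,0],[0,0.01,-0.0458],0.05]]'; python3 -c "
from h import *
s=r.get_state();print(np.round(s['q'],2),s['contact_force'].round(1) if hasattr(s['contact_force'],'round') else s['contact_force'],s['moment'])"
```

```text
clock: 15.1
tool_pos: [0.5319, -0.1265, 0.0797]
eef_rot: [0.933, 0.349, -0.031, -0.083]
contact_force: [-0.9, 1.1, -2.4]
opening: 0.133
[ 0.37  0.9  -0.27  1.78  0.18  0.63  0.74] [-0.9  1.1 -2.4] [-0.17620795 -0.08707263 -0.03508158]
```

```bash
python3 -m pendant '[[[0.017,0,0],[0,0.0006,-0.0047],0.05],[[0.035,0,0],[0,0.0013,-0.0093],0.05],[[0.052,0,0],[0,0.0021,-0.0139],0.05],[[0.07,0,0],[0,0.003,-0.0185],0.05],[[0.087,0,0],[0,0.004,-0.0231],0.05],[[0.105,0,0],[0,0.005,-0.0277],0.05],[[0.122,0,0],[0,0.0061,-0.0323],0.05],[[0.14,0,0],[0,0.0073,-0.0368],0.05],[[0.157,0,0],[0,0.0086,-0.0413],0.05],[[0.175,0,0],[0,0.01,-0.0458],0.05]]'; python3 -c "
from h import *
s=r.get_state();print(np.round(s['q'],2),s['moment']);R=Ro.from_quat(s['eef_rot']).as_matrix();print(np.rad2deg(np.arccos(-R[2,2])))
s,d=shot('side','s1.png',3,(220,170,370,290))"
```

```text
clock: 16.1
tool_pos: [0.5439, -0.1405, 0.123]
eef_rot: [0.922, 0.345, -0.062, -0.163]
contact_force: [-0.9, 0.4, -1.2]
opening: 0.13
[ 0.47  0.92 -0.36  1.57  0.09  0.97  0.85] [-0.42974336 -0.32798949  0.01317171]
20.113143306278115
```

View pics/s1.png

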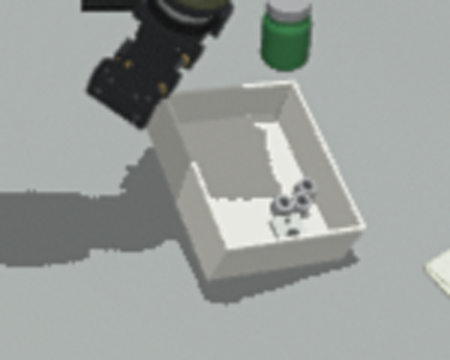

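At 20° the tote tilts cleanly about its far corner. The bushings (crop (283,203), (301,200), (306,187)) and the plate (287,226) are already sliding toward the opposite corner.

```bash
python3 -m pendant '[[[0.017,0,0],[0,0.0006,-0.0047],0.05],[[0.035,0,0],[0,0.0013,-0.0093],0.05],[[0.052,0,0],[0,0.0021,-0.0139],0.05],[[0.07,0,0],[0,0.003,-0.0185],0.05],[[0.087,0,0],[0,0.004,-0.0231],0.05],[[0.105,0,0],[0,0.005,-0.0277],0.05],[[0.122,0,0],[0,0.0061,-0.0323],0.05],[[0.14,0,0],[0,0.0073,-0.0368],0.05],[[0.157,0,0],[0,0.0086,-0.0413],0.05],[[0.175,0,0],[0,0.01,-0.0458],0.05]]'; python3 -m pendant '[[[0,0,0],[0,0,0],0.05],[[0,0,0],[0,0,0],0.05],[[0,0,0],[0,0,0],0.05],[[0,0,0],[0,0,0],0.05],[[0,0,0],[0,0,0],0.05],[[0,0,0],[0,0,0],0.05],[[0,0,0],[0,0,0],0.05],[[0,0,0],[0,0,0],0.05],[[0,0,0],[0,0,0],0.05],[[0,0,0],[0,0,0],0.05]]'; python3 -c "
from h import *
s=r.get_state();print(np.round(s['q'],2),s['moment']);R=Ro.from_quat(s['eef_rot']).as_matrix();print(np.rad2deg(np.arccos(-R[2,2])))
a,b=shot('top','t2.png',4,(255,125,375,245)),shot('side','s2.png',4,(230,180,370,290))
pickle.dump((a,b),open('f.pkl','wb'))
A=cv2.imread('pics/t2.png');B=cv2.imread('pics/s2.png');cv2.imwrite('pics/f.png',cv2.resize(np.hstack([A,cv2.resize(B,(611,480))]),(800,352)))"
```

```text
clock: 17.15
tool_pos: [0.5605, -0.1593, 0.1625]
eef_rot: [0.904, 0.338, -0.091, -0.243]
contact_force: [-0.1, 0.1, -1.8]
opening: 0.132
clock: 18.15
tool_pos: [0.5608, -0.1592, 0.1629]
eef_rot: [0.905, 0.338, -0.091, -0.243]
contact_force: [1.1, -0.5, -2.0]
opening: 0.13
[ 0.52  0.99 -0.4   1.32  0.03  1.31  0.92] [-0.79890184 -0.52285423  0.01891071]
30.08002546752093
```

View pics/f.png

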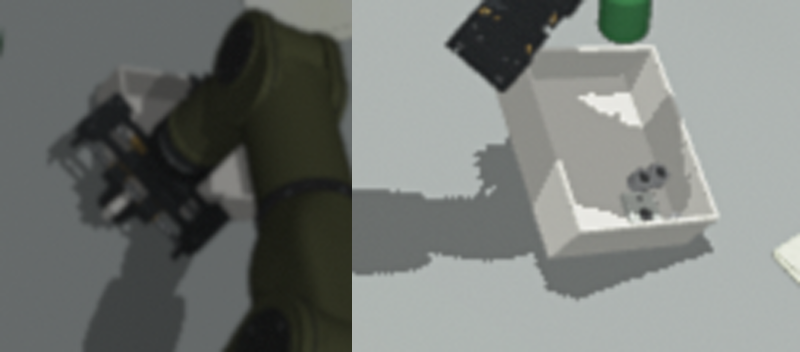

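```bash
cat > m.py <<'E'
from h import *
def tote(deg=30.,c=(.6214,-.2294),yaw=-89.4):
    Rz=Ro.from_euler('z',yaw,degrees=True).as_matrix();c=np.array([*c,0.])
    piv=c+Rz@np.array([.095,.08,0])
    a=np.deg2rad(yaw+220.1);l=np.array([np.cos(a),np.sin(a),0]);ax=np.cross(l,[0,0,1])
    Q=Ro.from_rotvec(ax*np.deg2rad(deg)).as_matrix()
    return Q@Rz, piv+Q@(c-piv)
def local(d,uv,z,s,T):
    R,o=T;Rm,cc=cam(d,s)
    p=cv2.undistortPoints(np.array(uv,float).reshape(-1,1,2),np.array(d["mtx"]),np.array(d["dist"])).reshape(-1,2)
    v=(np.c_[p,np.ones(len(p))]@Rm.T)@R;q=(cc-o)@R
    return (q+v*((z-q[2])/v[:,2])[:,None])*1e3
E
python3 - <<'E'
from m import *
(_,a),(s,b)=pickle.load(open('f.pkl','rb'))
T=tote();W=lambda p:np.array(p)/1e3@T[0].T+T[1]
print("lug world",W((-109.4,-92.1,43)))
x0,y0,x1,y1=270,205,350,260
im=cv2.resize(b["image"][y0:y1,x0:x1,::-1],None,fx=10,fy=10,interpolation=cv2.INTER_CUBIC)
for p,c in(((91,76,4),(0,0,255)),((91,76,60),(255,0,0)),((91,-76,60),(255,0,0)),((-91,76,60),(255,0,0)),((91,0,4),(0,255,0)),((0,76,4),(0,255,0)),((95,80,0),(255,0,255))):
    u=proj(b,W(p))[0];cv2.circle(im,tuple(int(k) for k in (u+.5-[x0,y0])*10),5,c,-1)
cv2.imwrite("pics/s3.png",im)
s,d=shot("wrist","w6.png",1.5);pickle.dump((s,d),open('w6.pkl','wb'))
E
```

```text
lug world [ 0.56552369 -0.16441041  0.1708409 ]
```

View pics/s3.png

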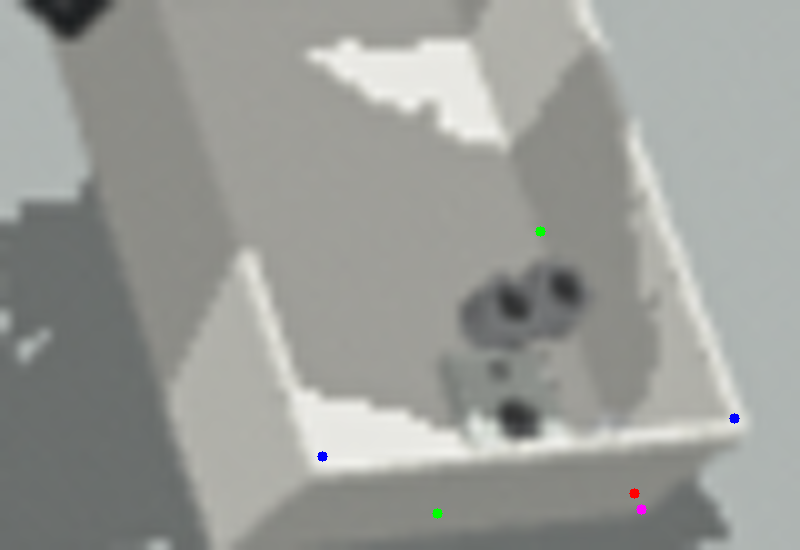

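View pics/w6.png

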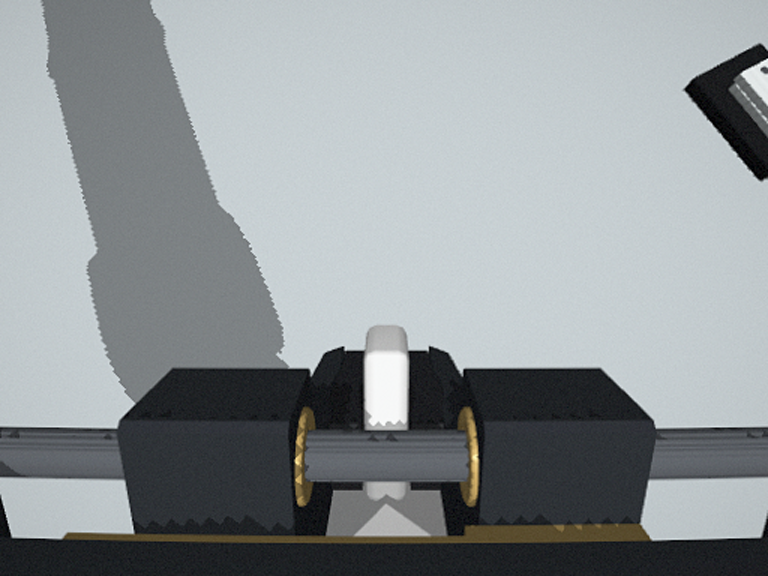

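```bash
python3 - <<'E'
from m import *
(_,a),(s,b)=pickle.load(open('f.pkl','rb'));T=tote()
f=lambda u:np.array(u)/10.+[269.5,204.5]
f2=lambda u:f(np.array(u)-[6,6])
for n,u,z in(("plate big",(518,418),.012),("plate small",(500,370),.012),("plate cornerTL",(445,350),.012),("bA",(515,302),.020),("bB",(567,287),.020)):
    print(n,local(b,[f2(u)],z,s,T)[0].round(0))
E
```

```text
plate big [64. 34. 12.]
plate small [47. 34. 12.]
plate cornerTL [39. 16. 12.]
bA [28. 42. 20.]
bB [25. 64. 20.]
```

```bash
python3 -m pendant '[[[0.035,0,0],[0,0.0013,-0.0093],0.05],[[0.07,0,0],[0,0.003,-0.0185],0.05],[[0.087,0,0],[0,0.004,-0.0231],0.05],[[0.087,0,0],[0,0.004,-0.0231],0.05],[[0.087,0,0],[0,0.004,-0.0231],0.05],[[0.052,0,0],[0,0.0021,-0.0139],0.05],[[0.087,0,0],[0,0.004,-0.0231],0.05],[[0.052,0,0],[0,0.0021,-0.0139],0.05],[[0.087,0,0],[0,0.004,-0.0231],0.05],[[0.087,0,0],[0,0.004,-0.0231],0.05]]'; python3 - <<'E'
from m import *
s,b=shot("side");pickle.dump((s,b),open('g.pkl','wb'))
R=Ro.from_quat(s['eef_rot']).as_matrix();deg=np.rad2deg(np.arccos(-R[2,2]));print(deg)
T=tote(deg);W=lambda p:np.array(p)/1e3@T[0].T+T[1]
x0,y0,x1,y1=270,205,350,260
im=cv2.resize(b["image"][y0:y1,x0:x1,::-1],None,fx=10,fy=10,interpolation=cv2.INTER_CUBIC)
for p,c in(((80,65,20),(0,0,255)),((47,64,20),(0,255,255)),((58,64,20),(255,255,0))):
    u=proj(b,W(p))[0];k=tuple(int(k) for k in (u+.5-[x0,y0])*10+6);print(p,k);cv2.circle(im,k,4,c,-1)
im=cv2.convertScaleAbs(im,alpha=1.3)
cv2.imwrite("pics/s4.png",im)
E
```

```text
clock: 19.3
tool_pos: [0.5706, -0.1704, 0.1811]
eef_rot: [0.893, 0.334, -0.106, -0.282]
contact_force: [0.2, -0.1, -1.5]
opening: 0.135
35.08478768631424
(80, 65, 20) (636, 450)
(47, 64, 20) (603, 350)
(58, 64, 20) (613, 383)
```

View pics/s4.png

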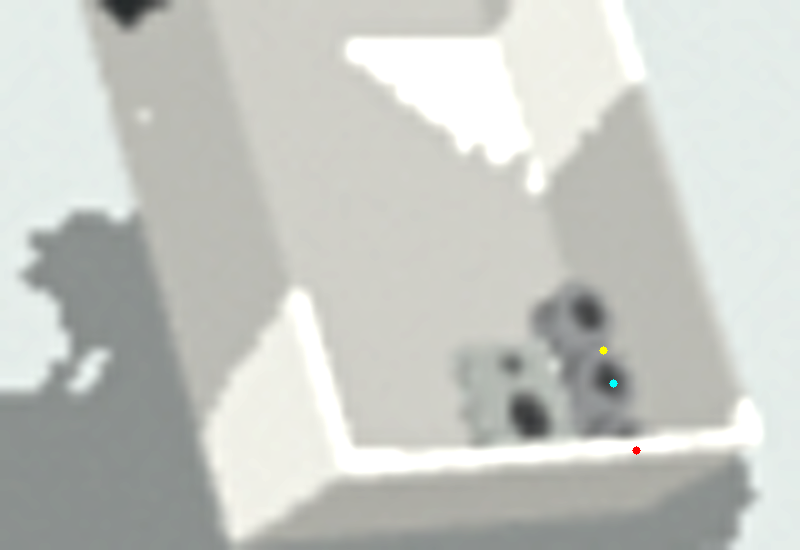

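The bushings now stand in a column along the +y wall, at (585,312), (609,378) and about (625,430) in the crop, reaching into the corner. The plate sits beside them against the +x wall. I lower gently back to 30° and verify numerically, since all 12 picture views are used.

```bash
python3 -m pendant '[[[-0.017,0,0],[0,-0.0006,0.0047],0.05],[[-0.035,0,0],[0,-0.0010,0.0094],0.05],[[-0.052,0,0],[0,-0.0014,0.014],0.05],[[-0.07,0,0],[0,-0.0017,0.0187],0.05],[[-0.087,0,0],[0,-0.002,0.0234],0.05],[[-0.087,0,0],[0,-0.002,0.0234],0.05],[[-0.087,0,0],[0,-0.002,0.0234],0.05],[[-0.087,0,0],[0,-0.002,0.0234],0.05],[[-0.087,0,0],[0,-0.002,0.0234],0.05],[[-0.087,0,0],[0,-0.002,0.0234],0.05]]'; python3 -m pendant '[[[0,0,0],[0,0,0],0.05],[[0,0,0],[0,0,0],0.05],[[0,0,0],[0,0,0],0.05],[[0,0,0],[0,0,0],0.05],[[0,0,0],[0,0,0],0.05]]'; python3 - <<'E'
from m import *
s,b=shot("side");_,b2=shot("side");R=Ro.from_quat(s['eef_rot']).as_matrix();deg=np.rad2deg(np.arccos(-R[2,2]));T=tote(deg);print(deg,np.abs(s['qd']).max())
print("frame diff",np.abs(b["image"].astype(int)-b2["image"]).max())
g=b["image"].astype(int).mean(2);W=lambda p:np.array(p)/1e3@T[0].T+T[1]
im=cv2.resize(b["image"],None,fx=4,fy=4,interpolation=cv2.INTER_CUBIC).astype(int);G=im.mean(2)
P=np.array([proj(b,W(p))[0] for p in((15,76,4),(91,76,4),(91,0,4),(15,0,4))]);x0,y0=(P.min(0)*4).astype(int)-20;x1,y1=(P.max(0)*4).astype(int)+20
n,l,st,ce=cv2.connectedComponentsWithStats((G[y0:y1,x0:x1]<80).astype(np.uint8))
for i in range(1,n):
    if st[i,4]>20: print(st[i,4],local(b,[(ce[i]+[x0,y0]-1.5)/4],.02,s,T)[0].round(0),"at z12:",local(b,[(ce[i]+[x0,y0]-1.5)/4],.012,s,T)[0].round(0))
# rim corner check: brightest near predicted corner; bystanders vs start
_,b0=pickle.load(open('s0.pkl','rb'));df=np.abs(b["image"].astype(int)-b0["image"]).max(2)
for n,(u,v) in dict(jar=(473,271),box=(278,215),driver=(386,478),stack=(388,247)).items():
    u=int(u/1.5);v=int(v/1.5);print(n,(df[v-16:v+17,u-20:u+21]>40).sum())
E
```

```text
clock: 20.35
tool_pos: [0.5608, -0.1591, 0.1629]
eef_rot: [0.904, 0.338, -0.091, -0.243]
contact_force: [-1.9, 0.7, -0.2]
opening: 0.132
clock: 20.85
tool_pos: [0.5607, -0.1592, 0.1629]
eef_rot: [0.905, 0.338, -0.091, -0.243]
contact_force: [-0.8, 0.6, -0.6]
opening: 0.128
30.081800334951005 0.0008656931253049557
frame diff 18
92 [37. 64. 20.] at z12: [34. 71. 12.]
93 [59. 65. 20.] at z12: [56. 71. 12.]
109 [69. 29. 20.] at z12: [66. 35. 12.]
jar 329
box 0
driver 0
stack 75
```

```bash
python3 - <<'E'
from m import *
_,b0=pickle.load(open('s0.pkl','rb'));s,b=shot("side")
for d in(b0,b):
    h=cv2.cvtColor(d["image"],cv2.COLOR_RGB2HSV);m=cv2.inRange(h,(45,90,30),(80,255,255));m[:,:290]=0
    ys,xs=np.nonzero(m);print(len(xs),xs.mean(),xs.min(),xs.max(),ys.min(),ys.max())
E
```

```text
219 314.67123287671234 308 322 175 192
219 314.61187214611874 307 322 175 192
```

The jar hasn't moved (the changed pixels there are the arm and shadow). Handing in.

```bash
python3 -c "
from plant import r
print(r.finish_job()); s=r.get_state(); print(s['clock'],s['tool_pos'],s['opening'])"
```

```text
the job is handed in; nothing more can be done
None
the job is handed in; nothing more can be done
```

I took the top plate off the stack and laid it in the tote's empty half, letting go only once it pressed on the floor with about 5 N. I then gripped the lug with 40 N and raised the tote to 30°. Two bushings had jammed behind the plate, so I went briefly to 35° with a small shake, which freed them, and came back to 30°. The job was handed in soon after 20.9 s, still holding the lug.

**Last checks:**
- **Tilt:** the tool was at 30.1° and at rest, with the lug held (opening about 11.5 mm). I took the tote's tilt from the tool; its rim in the picture matched that pose to about 1 px at the first 30° stop.
- **Parts (tote frame, mm):** the plate is at about (66, 35), against the +x wall. Two bushings are along the +y wall at about (37, 64) and (59, 65).
- **Third bushing:** at 30° the near wall hides it. The 35° picture showed it at about (80, 65), in the corner, so its final place is inferred.
- **Bystanders:** the grey box and the screwdriver showed no image change, and the jar's outline is where it was at the start.
- **Stack:** right after the lift, the remaining plates were still on the block. I did not check them separately at the end beyond a pixel difference, which showed only the change expected from the missing top plate.

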